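Set the drying timer by four clicks and start it

TASK

Set the drying timer on the cork mat to twenty minutes, five minutes a click: with a fingertip, push the dial's upright wing round clockwise (seen from above) by exactly four clicks from where it stands, never beyond the fourth click and never backwards. Then press the start key fully down with a fingertip and let it come up. Push gently without pinching the dial, leave the timer standing where it is, and do not disturb the things around it.

Things in the scene. Friction and masses are not known exactly. Their poses are not given: they have to be found in the camera images.
- timer: Drying timer: a loose round white case 180 mm across, 40 mm high, 1.4 to 2.1 kg, on a fixed cork mat (190 mm square, 3 mm thick; so its top face is 43 mm above the table). Origin: centre of its underside, z up; its -x points to the start key. Twelve small black ticks, 30 degrees apart, surround the dial.
- dial (a joint): Grey click dial in the middle of the timer, a disc 96 mm across, top face 55 mm above the table, vertical axis, no end stop near. Radians, clockwise from above positive, 0 at every start (wing then 60 degrees counter-clockwise of the timer's +x). One click = 30 degrees = 0.524. Passing a click takes 0.1 N m; pushed past half way it springs on into the next click by itself.
- dial_axis (a point): Point on the dial's turning axis, 80 mm above the table, level with the top face of the wing.
- wing_end (a point): Point inside the dial's only wing, 40 mm out from the axis, 67 mm above the table. The wing is an upright grey bar on the disc, 14 mm thick, from 12 mm behind the axis to 48 mm out (the long end points like a hand), from the disc (55 mm) up to 80 mm above the table. A fingertip pushes on the upright side face of the long end.
- start_key (a joint): The start key, a round spring push key 22 mm across in a small grey ring housing, near the rim of the timer's top. Metres: 0 up, 0.005 fully down; full travel takes about 4 N; springs back up.
- start_key_top (a point): Centre of the top face of the start key, 64 mm above the table when up (its ring housing's rim 55 mm), 70 mm from the dial's axis; it is pressed straight down.
- bottle: Bystander, loose: small brown screw-cap bottle (31 mm across, 74 mm tall); near the timer; leave it alone. Origin: under its centre.
- rubber: Bystander, loose: eraser block 25x48x14 mm; near the timer; leave it alone. Origin: under its centre.
- jar: Bystander, loose: glass jar (62 mm across, 74 mm tall); near the timer; leave it alone. Origin: under its centre.
- paint: Bystander, loose: paint tube with a green band, 39x133x30 mm, lying; near the timer; leave it alone. Origin: under its centre.
- cups: Bystander, loose: twin steel dipper cups 39x81x22 mm; near the timer; leave it alone. Origin: under its centre.
- pen: Bystander, loose: felt marker 17x128x17 mm, lying; near the timer; leave it alone. Origin: under its centre.

How it is judged:
On the way, in this order (a step that is already met when the one before it is completed fails the run):
1. the dial rests at the fourth click clockwise (value of joint dial between 1.944 and 2.244 rad), for 0.3 s.
2. the start key is pressed down (value of joint start_key above 0.004 m and value of joint dial between 1.894 and 2.294 rad), for 0.05 s.
At the end, for the whole second after the job is handed in: The dial rests four clicks (2.094 rad, within 0.15) clockwise of its start, the start key has been pressed and is up again (under 1.5 mm), the timer stands level within 20 mm of where it was, and each bystander is within 20 mm of its place (all of step 1 and value of joint start_key below 0.0015 m and distance of each of timer, bottle, rubber, jar, paint, cups, pen from where it was at the start of the episode below 0.02 m and angle between timer's own z axis and vertical below 0.05 rad and linear speed of timer below 0.02 m/s); the robot touches nothing.
It fails at once if the dial is turned past the fourth click towards a fifth, or back from its start by more than half a click (value of joint dial above 2.382 rad or value of joint dial below -0.288 rad).
It fails at once if the dial is gripped or shoved hard (over 20 N) instead of pushed by fingertip (contact force between the fingers and dial above 20 N).
It fails at once if the start key is pressed while the dial is not at the fourth click (value of joint start_key above 0.003 m and not (value of joint dial between 1.894 and 2.294 rad)).
It fails at once if the timer is lifted, tipped or shoved more than 20 mm (height (world z) of timer above 0.012 m or angle between timer's own z axis and vertical above 0.1 rad or distance of timer from where it was at the start of the episode above 0.02 m).
It fails at once if a bystander is moved more than 20 mm (distance of any of bottle, rubber, jar, paint, cups, pen from where it was at the start of the episode above 0.02 m).
It also fails if it takes over 61 s, if anything falls off the work surface, if the arm or the gripper's body presses on something with over 40 N, if the wrist force passes 120 N, or if a joint passes its speed limit or range.

ROBOT

A 6-joint arm with a two-finger parallel gripper is mounted at the origin on a cart in front of the work surface, level with it; the furniture and walls round the work are solid. World frame = base frame: x ahead of the robot, y to its left, z up, the work surface at z = 0. Lengths are in m, angles in rad, forces in N, time in s.
With the tool pointing down it reaches from about 0.275 to 1 m from the base axis. Payload 8.4 kg.
Tool frame: the origin (TCP) lies on the centre line of the jaws, within the pads' length; the fingertips stand 22 mm ahead of it and the grasp point (between the pads) lies 3 mm ahead of it; z points along the fingers, x is the direction in which the jaws open and shut, and the axes are right-handed (so a half turn about z gives the same grasp; the last joint's range is limited). The gripper opens to 85 mm and grips with 20 to 120 N. Pads are 22 mm wide; open, the fingers measure 114 mm over their backs; the gripper's body (76 mm by 85 mm) begins 54 mm behind the grasp point. The pads swing forward as they close: fully open they stand 13 mm farther back than shut.
Start: joints at [1.271, 0.353, 1.633, -0, 1.155, -0.002], TCP at [0.183, 0.597, 0.253] pointing down, gripper open.
Joint ranges: [-2.63, 2.63], [-0.92, 2.1], [0.06, 2.66], [-1.3, 4.44], [0, 2.69], [-3.02, 3.02]. Speed limits (rad/s): [2.22, 2.22, 2.79, 3.14, 3.14, 3.14].

INTERFACE

Orientations are given as a rotation vector (axis times angle).
In Python, from rig import telemetry, vision, job, finder gives the robot as it stands.
- The arm moves only by the shell command python3 -m pendant 'ROWS' [FORCE]. ROWS is text: rows parted by semicolons, each of 7 numbers parted by spaces: the turn, a rotation vector about the tool's x, y, z in rad, then the shift along the tool's x, y, z in m, then the finger opening in m, from 0 to 0.0854. In form: rx ry rz dx dy dz hand; .... A call has 1 to 5 rows; each row is the pose to reach, as a shift and turn from the pose commanded when the call began, along the tool's axes at that moment; what a row does not reach only later rows make up. A row lasts 1/8 s, in which the tool goes at most 62.5 mm and 10.7 degrees, less where a joint would pass 70% of its speed; a pose out of reach is approached as far as the arm can. A call with a gripper value outside its range is refused whole. The fingers move at their own pace and stop on an object; FORCE is the grip in N (left out, the last holds). Time passes only in rows, so rows that repeat a pose let the fingers close. It gives the time, the measured TCP pose, the force and the opening at its end, in the units of the state.
- telemetry.read_state(): the state, without advancing time (a new reading comes with each control period).
- vision.camera(name): name is "scene" or "side" or "wrist"; returns the picture (420x560x3 uint8, red, green, blue); there is no depth.
- vision.camera_info(name): a dict with "mtx" (3x3 intrinsics, pixels), "position" and "orientation" of the camera in the world; the wrist camera has in their place "T_tool_cam" (4x4, takes a point from camera to tool coordinates, whose origin is the TCP and whose axes are the tool frame's). Camera axes: x right, y down, z forward; pixel columns grow to the right and rows downward; lengths in m; the calibration is good to about 2 mm. The wrist camera is an equidistant fisheye: a pixel r from the principal point sees the ray r / f radians off the axis. A picture is of the moment at which its call begins: read the wrist's pose just before it. camera_info takes no time and is no camera call.
- job.finish_job(): hands the job in, once; it reports no verdict.
Trained networks look in the newest picture that a camera, given by its name, has taken for a name from the list of things; names that differ only in an ending like _2 or _b are one class to them, and where a whole thing is asked for, a point or a joint stands for the part that bears it (a point fixed in the world has none). Each returns a list of dicts, best first, with "score" (0 to 1); they miss things now and then, are a little off and sometimes report something else, mostly with a low value. They report only what shows in the picture. A call takes as long as a camera call.
- finder.search_frame(camera, query): "centre" ([column, row] in pixels, amid what is visible of it).
- finder.masks_of(camera, query): "mask" (420x560 bool, what is visible of it) and "centre" ([column, row] in pixels, amid what is visible of it).
The state is a dict: "time_s": time; "joints": joint angles; "joint_velocities": joint speeds; "joint_efforts": joint torques, N m; "eef_pos": TCP position; "orientation": TCP orientation; "ft_force": force on the tool from outside, world axes, zero at the start; "torque": the same for the moment, N m; "grip_width": opening from 0.0 (shut) to 1.0 (fully open).
Only numpy, scipy, OpenCV 4.12 (cv2) and the standard library are available. Lean on these libraries where they do the work, as an engineer would, in place of code of your own. Each camera call takes 0.05 s, during which the arm holds its last target.

## Working session

There is one attempt and no reset: what is moved stays moved. The work goes in short steps, Python scripts to look and compute and a shell command to move; the robot and the scene stay as the last step left them, time stands still between calls to the robot, and variables do not carry over. Pictures are saved under pics/ and viewed, and the job is handed in when it is done.

```bash
ls; mkdir -p pics; python3 - <<'E'
from rig import telemetry, vision
import cv2
s=telemetry.read_state(); print(s)
for n in ["scene","side","wrist"]:
    im=vision.camera(n); cv2.imwrite(f"pics/a_{n}.png",im[:,:,::-1]); print(n,vision.camera_info(n))
E
```

```text
pics
{'time_s': 0.0, 'joints': array([ 1.27061201e+00,  3.53615615e-01,  1.63414130e+00, -8.95026140e-06,
        1.15520129e+00, -2.38653765e-03]), 'joint_velocities': array([-0.00219517, -0.00030101,  0.00031581,  0.00061716,  0.00017919,
        0.00039594]), 'joint_efforts': array([-1.45331628e-04, -6.05238032e+01, -3.42078602e+01,  5.73000420e-05,
        8.99875537e-03,  1.74598597e-05]), 'eef_pos': array([0.18324652, 0.59706357, 0.25257891]), 'orientation': array([ 2.52575088e+00,  1.86683149e+00, -1.71994507e-03]), 'ft_force': array([0.40538695, 0.19847366, 0.94141709]), 'torque': array([0.02078363, 0.02955729, 0.00685258]), 'grip_width': 0.9987054394608541}
scene {'mtx': array([[437.883971  ,   0.        , 281.17550852],
       [  0.        , 437.883971  , 209.73474028],
       [  0.        ,   0.        ,   1.        ]]), 'position': array([0.07069371, 0.19665995, 0.68609477]), 'orientation': array([-1.13277327,  2.37251595, -0.98405948])}
side {'mtx': array([[491.08993678,   0.        , 277.4920606 ],
       [  0.        , 491.08993678, 205.51803593],
       [  0.        ,   0.        ,   1.        ]]), 'position': array([ 0.48067304, -0.81863164,  0.61129117]), 'orientation': array([-2.28255148,  0.06244797, -0.01468816])}
wrist {'mtx': array([[325.1922621 ,   0.        , 281.41670378],
       [  0.        , 325.1922621 , 211.48878393],
       [  0.        ,   0.        ,   1.        ]]), 'T_tool_cam': array([[ 9.99999996e-01,  1.45166743e-05,  8.45722541e-05,
        -1.88302902e-05],
       [-3.78041106e-05,  9.59314676e-01,  2.82339072e-01,
        -7.24244824e-02],
       [-7.70327801e-05, -2.82339074e-01,  9.59314673e-01,
        -1.21264204e-01],
       [ 0.00000000e+00,  0.00000000e+00,  0.00000000e+00,
         1.00000000e+00]])}
```

View pics/a_scene.png

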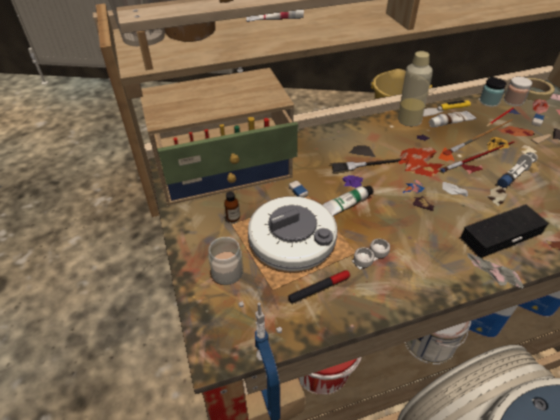

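View pics/a_side.png

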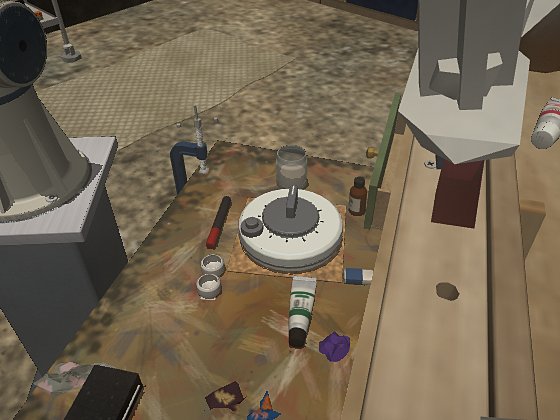

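View pics/a_wrist.png

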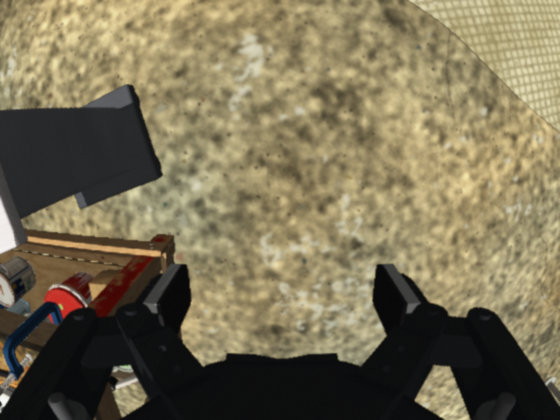

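The scene view shows the timer at about (293,230), with its key at (324,237) and the wing pointing left and down. In the side view the timer is at (292,228), the key at (252,226) and the wing at (292,200). The drawers and a shelf stand behind it. Next I measure.

```bash
cat > h.py <<'E'
import numpy as np, cv2
from scipy.spatial.transform import Rotation as R
from rig import telemetry, vision, finder
def ray(n,px,st=None):
    ci=vision.camera_info(n);K=ci["mtx"]
    if n=="wrist":
        st=st or telemetry.read_state()
        T=np.eye(4);T[:3,:3]=R.from_rotvec(st["orientation"]).as_matrix();T[:3,3]=st["eef_pos"]
        T=T@ci["T_tool_cam"]; v=np.array([(px[0]-K[0,2])/K[0,0],(px[1]-K[1,2])/K[1,1]]); r=np.hypot(*v)
        d=np.r_[v/r*np.sin(r),np.cos(r)] if r>0 else np.array([0,0,1.])
        return T[:3,3],T[:3,:3]@d
    d=np.array([(px[0]-K[0,2])/K[0,0],(px[1]-K[1,2])/K[1,1],1])
    d/=np.linalg.norm(d)
    return np.array(ci["position"]),R.from_rotvec(ci["orientation"]).as_matrix()@d
def atz(n,px,z,st=None):
    o,d=ray(n,px,st); return o+d*(z-o[2])/d[2]
def proj(n,P,st=None):
    ci=vision.camera_info(n);K=ci["mtx"];P=np.atleast_2d(P)
    if n=="wrist":
        st=st or telemetry.read_state()
        T=np.eye(4);T[:3,:3]=R.from_rotvec(st["orientation"]).as_matrix();T[:3,3]=st["eef_pos"]
        T=np.linalg.inv(T@ci["T_tool_cam"]); c=P@T[:3,:3].T+T[:3,3]
        rho=np.hypot(c[:,0],c[:,1]);th=np.arctan2(rho,c[:,2]);s=th/rho
        return np.c_[c[:,0]*s*K[0,0]+K[0,2],c[:,1]*s*K[1,1]+K[1,2]]
    c=(P-ci["position"])@R.from_rotvec(ci["orientation"]).as_matrix()
    return np.c_[c[:,0]/c[:,2]*K[0,0]+K[0,2],c[:,1]/c[:,2]*K[1,1]+K[1,2]]
def tri(rs):
    A=0;b=0
    for o,d in rs:
        M=np.eye(3)-np.outer(d,d);A=A+M;b=b+M@o
    p=np.linalg.solve(A,b); return p,[np.linalg.norm((np.eye(3)-np.outer(d,d))@(p-o)) for o,d in rs]
E
python3 - <<'E'
from h import *
np.set_printoptions(precision=4,suppress=True)
for n in ["scene","side"]:
    im=vision.camera(n)
    big=cv2.resize(im[140:290,200:400] if n=="scene" else im[130:290,180:400],None,fx=3.6,fy=3.6,interpolation=cv2.INTER_CUBIC)
    cv2.imwrite(f"pics/b_{n}.png",big[:,:,::-1])
zs={"dial_axis":.08,"wing_end":.067,"start_key_top":.064}
for q in ["timer","dial","start_key_top","wing_end","dial_axis","bottle","rubber","jar","paint","cups","pen"]:
    rs=[]
    for n in ["scene","side"]:
        r=finder.search_frame(n,q)[:1]
        if r: c=r[0]["centre"]; rs.append(ray(n,c)); print(q,n,r[0]["score"],c, "atz",atz(n,c,zs.get(q,.02))[:2])
    if len(rs)==2: print("   tri",*tri(rs))
print(telemetry.read_state()["time_s"])
E
```

```text
timer scene 0.68 [290.7, 234.0] atz [ 0.5253 -0.1932]
timer side 0.64 [290.7, 228.7] atz [ 0.5289 -0.1981]
   tri [ 0.5285 -0.1951  0.0166] [np.float64(0.0007862702601796086), np.float64(0.0007862702601797075)]
dial scene 0.89 [290.9, 220.1] atz [ 0.5552 -0.2186]
dial side 0.74 [292.5, 217.8] atz [ 0.5341 -0.1701]
   tri [ 0.5327 -0.2007  0.0489] [np.float64(0.0013197857262326), np.float64(0.0013197857262325268)]
start_key_top scene 0.57 [323.3, 232.9] atz [ 0.4582 -0.2176]
start_key_top side 0.65 [250.2, 218.2] atz [ 0.4602 -0.215 ]
   tri [ 0.4591 -0.2169  0.0649] [np.float64(0.0012938629579791116), np.float64(0.0012938629579791383)]
wing_end scene 0.76 [292.4, 223.9] atz [ 0.5113 -0.1851]
wing_end side 0.89 [288.7, 215.8] atz [ 0.524  -0.2163]
   tri [ 0.525  -0.1964  0.0486] [np.float64(0.0004860634410260891), np.float64(0.0004860634410261006)]
dial_axis scene 0.6 [292.8, 221.7] atz [ 0.506  -0.1813]
dial_axis side 0.56 [290.7, 215.9] atz [ 0.5261 -0.2312]
   tri [ 0.5279 -0.1995  0.0508] [np.float64(0.0007986936973934768), np.float64(0.0007986936973934328)]
bottle scene 0.72 [23
[... 536 characters left out ...]
] [np.float64(0.004997897308059136), np.float64(0.004997897308059038)]
paint scene 0.6 [349.8, 197.6] atz [ 0.5261 -0.3642]
paint side 0.8 [300.9, 309.6] atz [ 0.5318 -0.372 ]
   tri [ 0.5311 -0.3687  0.0147] [np.float64(0.0012407850345347768), np.float64(0.0012407850345346587)]
cups scene 0.97 [372.2, 254.6] atz [ 0.3835 -0.2823]
cups side 0.57 [208.1, 277.5] atz [ 0.391  -0.3016]
   tri [ 0.3892 -0.291   0.0079] [np.float64(8.375819479782076e-06), np.float64(8.375819479689224e-06)]
pen scene 0.55 [317.3, 286.5] atz [ 0.3953 -0.1484]
pen side 0.72 [219.7, 224.1] atz [ 0.4045 -0.1787]
   tri [ 0.4031 -0.1581  0.0016] [np.float64(0.0011188660594502106), np.float64(0.0011188660594501653)]
1.35
```

View pics/b_scene.png

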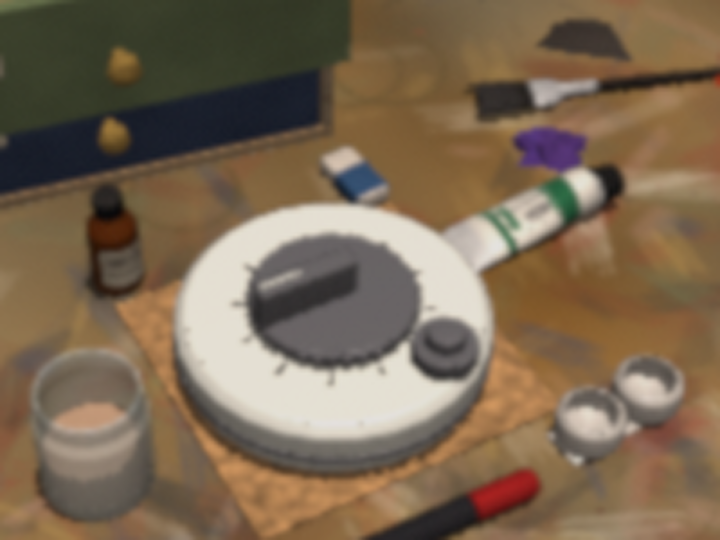

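View pics/b_side.png

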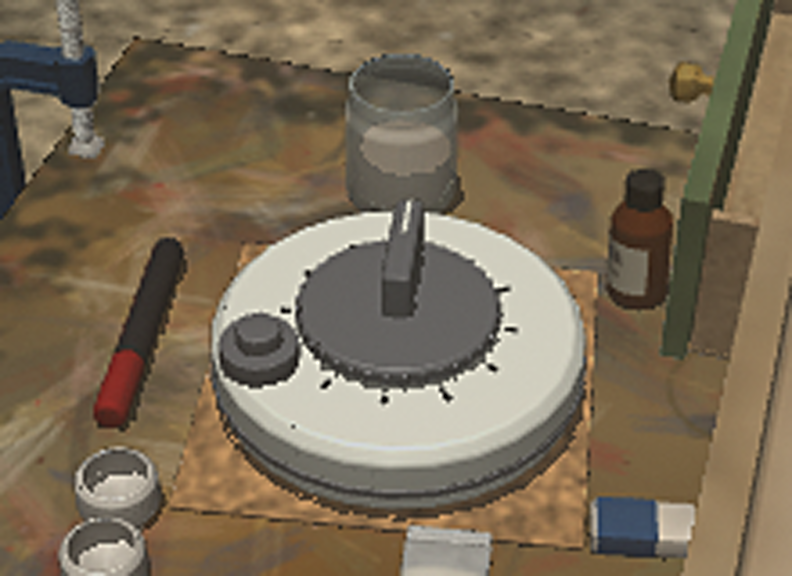

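```bash
cat > ov.py <<'E'
from h import *
def model(x,y,yaw,dial=0):
    out=[]
    t=np.linspace(0,2*np.pi,180)
    c=lambda r,z,cx=x,cy=y:np.c_[cx+r*np.cos(t),cy+r*np.sin(t),0*t+z]
    out+=[c(.09,.043),c(.048,.055)]
    kx,ky=x-.07*np.cos(yaw),y-.07*np.sin(yaw)
    out.append(c(.011,.064,kx,ky))
    a=yaw+np.pi/3-dial;u=np.array([np.cos(a),np.sin(a)]);v=np.array([-u[1],u[0]])
    for z in (.08,.055):
        pts=[]
        C=[u*.048+v*.007,u*.048-v*.007,-u*.012-v*.007,-u*.012+v*.007]
        for i in range(4):
            for s in np.linspace(0,1,30): pts.append(np.r_[np.array([x,y])+C[i]*(1-s)+C[(i+1)%4]*s,z])
        out.append(np.array(pts))
    for k in range(12):
        a=yaw+k*np.pi/6
        out.append(np.array([[x+r*np.cos(a),y+r*np.sin(a),.043] for r in np.linspace(.054,.06,8)]))
    return out
def overlay(n,x,y,yaw,name,dial=0,box=None,f=3.6,st=None,im=None):
    im=vision.camera(n) if im is None else im
    x0,y0,x1,y1=box
    big=cv2.resize(im[y0:y1,x0:x1],None,fx=f,fy=f,interpolation=cv2.INTER_CUBIC)[:,:,::-1].copy()
    cols=[(0,0,255),(0,255,255),(0,255,0),(255,0,255),(255,128,0)]+[(255,255,0)]*12
    for P,cl in zip(model(x,y,yaw,dial),cols):
        for p in (proj(n,P,st)-[x0,y0]+.5)*f-.5: cv2.circle(big,(int(p[0]),int(p[1])),0,cl,-1)
    cv2.imwrite(name,big)
E
python3 - <<'E'
from ov import *
from scipy.optimize import least_squares
off={"side":(180,130),"scene":(200,140)}
def pk(n,p): return (np.array(p)+.5)/3.6-.5+off[n]
W=[("side",(398,200),.048,1,.08),("side",(423,203),.048,-1,.08),("side",(383,275),-.012,1,.08),("side",(413,278),-.012,-1,.08),("side",(385,312),-.012,1,.055),("side",(412,314),-.012,-1,.055),
("scene",(358,265),-.012,-.0,.08),("scene",(252,290),.048,0,.08)]
def res(p):
    x,y,yaw=p;r=[]
    a=yaw+np.pi/3;u=np.array([np.cos(a),np.sin(a)]);v=np.array([-u[1],u[0]])
    for n,px,l,s,z in W:
        P=np.r_[[x,y]+u*l+v*s*.007,z]; r+=list((proj(n,P)[0]-pk(n,px)))
    K=np.array([x-.07*np.cos(yaw),y-.07*np.sin(yaw),.064])
    for n,px in (("scene",(323.6,233.2)),("side",(252,219))): pass
    r+=list(proj("scene",K)[0]-pk("scene",(446,333)))+list(proj("side",K)[0]-pk("side",(260,330)))
    t=np.linspace(0,2*np.pi,200)
    for n,z,rr,L,Rr,T,B in (("side",.055,.048,297,502,None,None),("scene",.055,.048,248,422,235,None)):
        q=proj(n,np.c_[x+rr*np.cos(t),y+rr*np.sin(t),0*t+z])
        q=(q-off[n]+.5)*3.6-.5
        r+=[(q[:,0].min()-L)/3.6,(q[:,0].max()-Rr)/3.6]
        if T:r+=[(q[:,1].min()-T)/3.6]
    return np.array(r)
s=least_squares(res,[.528,-.198,.28],loss='soft_l1'); print(s.x,np.round(res(s.x),1))
x,y,yaw=s.x
overlay("scene",x,y,yaw,"pics/c_scene.png",box=(200,140,400,290))
overlay("side",x,y,yaw,"pics/c_side.png",box=(180,130,400,290))
E
```

```text
[ 0.52825181 -0.19750975  0.34452583] [-0.6 -0.9  0.4 -1.2 -0.5  0.7 -0.4  0.5 -1.1  1.6 -0.3  1.7 -1.9 -3.8
  0.4 -0.1 -0.4 -1.3 -0.3 -0.7  0.1 -0.3 -1.  -1.1 -1.3]
```

View pics/c_scene.png

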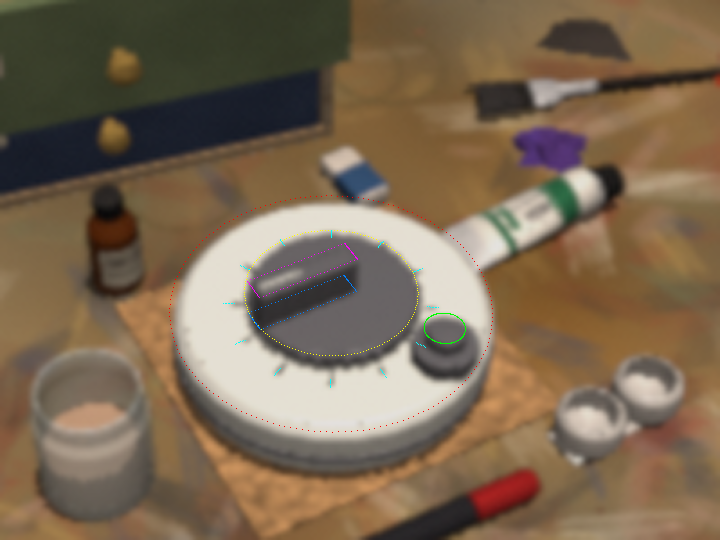

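View pics/c_side.png

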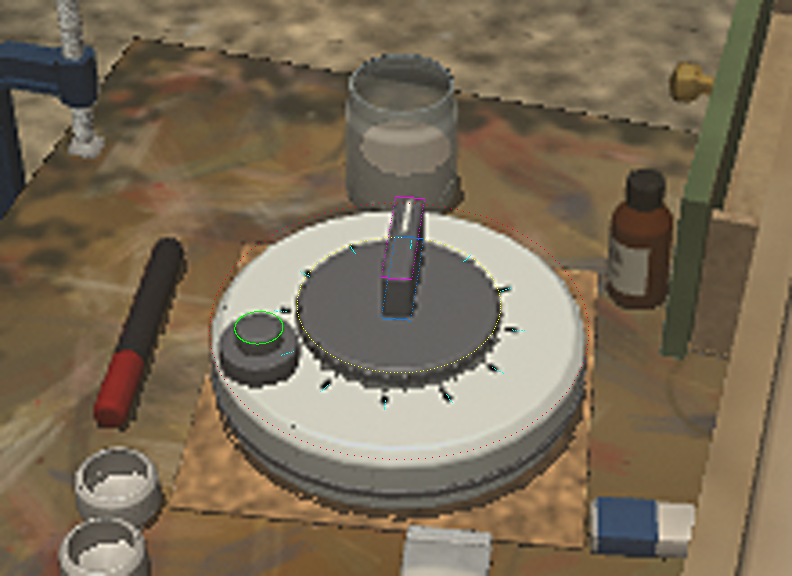

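```bash
python3 - <<'E'
from h import *
np.set_printoptions(precision=3,suppress=True)
for nm,p in dict(drawR=(292,180),drawL=(167,195),post=(155,214)).items(): print(nm,atz("scene",p,0))
# heights: vertical line above drawR front corner
b=atz("scene",(292,180),0)
for z in (.05,.1,.15,.2,.25): print(z,proj("scene",[b[0],b[1],z]),proj("side",[b[0],b[1],z]))
b=atz("scene",(155,214),0)
for z in (.1,.2,.3,.4,.5): print(z,proj("scene",[b[0],b[1],z]),proj("side",[b[0],b[1],z]))
for k in ((235,157),(232,179)): print("knob", [atz("scene",k,z) for z in (.04,.09)])
E
```

```text
drawR [ 0.67  -0.318  0.   ]
drawL [ 0.811 -0.061  0.   ]
post [ 0.772 -0.011  0.   ]
0.05 [[292.329 163.57 ]] [[388.172 264.475]]
0.1 [[292.682 145.948]] [[392.862 241.311]]
0.15 [[293.061 127.   ]] [[397.998 215.939]]
0.2 [[293.47 106.57]] [[403.649 188.029]]
0.25 [[293.912  84.477]] [[409.894 157.179]]
0.1 [[144.919 179.601]] [[409.235 127.189]]
0.2 [[133.109 139.3  ]] [[418.369  79.627]]
0.3 [[119.082  91.436]] [[428.954  24.512]]
0.4 [[102.151  33.661]] [[441.364 -40.108]]
0.5 [[ 81.308 -37.46 ]] [[ 456.116 -116.925]]
knob [array([ 0.784, -0.236,  0.04 ]), array([ 0.729, -0.202,  0.09 ])]
knob [array([ 0.722, -0.185,  0.04 ]), array([ 0.672, -0.156,  0.09 ])]
```

```bash
cat > g.py <<'E'
from h import *
AX=np.array([.5283,-.1975]); WA=np.degrees(.3445)+60
def cmdpose():
    s=telemetry.read_state(); return s["eef_pos"],R.from_rotvec(s["orientation"])
def tgt(a,off,rad,z):
    "a: wing angle world deg; off: tool centre behind wing midline"
    r=np.radians(a);u=np.array([np.cos(r),np.sin(r),0]);t=np.array([np.sin(r),-np.cos(r),0])
    p=np.r_[AX,z]+rad*u-off*t; p[2]=z
    return p,R.from_matrix(np.c_[u,t,[0,0,-1]])
def row(T,base=None):
    p0,R0=base or cmdpose(); p,Q=T
    return np.round(np.r_[(R0.inv()*Q).as_rotvec(),R0.inv().apply(p-p0)],4)
E
python3 - <<'E'
from g import *
print(row(tgt(WA,.032,.038,.20)))
print(tgt(WA,.032,.038,.2)[0], WA)
E
```

```text
[-0.      0.     -0.1187 -0.6249  0.5267  0.0533]
[ 0.50358128 -0.15440725  0.2       ] 79.73839604225685
```

```bash
python3 -m pendant '0 0 0 -0.044 0.037 0 0; 0 0 0 -0.088 0.074 0 0; 0 0 0 -0.132 0.111 0 0; 0 0 0 -0.176 0.148 0 0; 0 0 0 -0.22 0.185 0 0' 20
python3 -m pendant '0 0 0 -0.044 0.037 0 0; 0 0 0 -0.088 0.074 0 0; 0 0 0 -0.132 0.111 0 0; 0 0 0 -0.176 0.148 0 0; 0 0 0 -0.22 0.185 0 0'
python3 - <<'E'
from g import *
print(row(tgt(WA,.032,.038,.20)),telemetry.read_state())
E
```

```text
time_s: 2.08
eef_pos: [0.2962, 0.3314, 0.2535]
orientation: [-2.526, -1.868, -0.001]
ft_force: [0.9, -0.2, 0.2]
grip_width: -0.004
time_s: 2.7
eef_pos: [0.4086, 0.0665, 0.2537]
orientation: [2.526, 1.867, 0.002]
ft_force: [1.8, 0.0, -0.0]
grip_width: -0.005
[ 0.0011 -0.0005 -0.1187 -0.1834  0.1555  0.0538] {'time_s': 2.7, 'joints': array([ 1.57666930e-01,  1.29798673e-02,  2.05617414e+00,  6.85281730e-05,
        1.07116855e+00, -1.11537595e+00]), 'joint_velocities': array([-1.10837963e+00,  1.44625425e-01, -1.49557543e-01,  1.76410197e-04,
       -3.90152628e-03, -1.09888549e+00]), 'joint_efforts': array([  8.22942406, -35.99304557, -29.79160488,  -0.11731662,
         0.41253185,   1.80804279]), 'eef_pos': array([0.40862297, 0.06650392, 0.25370053]), 'orientation': array([2.52597169e+00, 1.86701017e+00, 1.81391694e-03]), 'ft_force': array([ 1.8204955 ,  0.01361786, -0.01044431]), 'torque': array([ 0.02669171, -0.02280956,  0.02421194]), 'grip_width': -0.005061253494800095}
```

```bash

python3 -m pendant '0 0 -0.03 -0.044 0.037 0.01 0; 0 0 -0.06 -0.088 0.074 0.02 0; 0 0 -0.09 -0.132 0.111 0.03 0; 0 0 -0.119 -0.184 0.156 0.052 0; 0 0 -0.119 -0.184 0.156 0.052 0'
python3 - <<'E'
from g import *
im=vision.camera("wrist");cv2.imwrite("pics/d_wrist.png",im[:,:,::-1])
im=vision.camera("side");cv2.imwrite("pics/d_side.png",im[:,:,::-1])
im=vision.camera("scene");cv2.imwrite("pics/d_scene.png",im[:,:,::-1])
print(row(tgt(WA,.032,.038,.10)),telemetry.read_state())
E
```

```text
time_s: 3.32
eef_pos: [0.5037, -0.1563, 0.2001]
orientation: [-2.413, -2.011, 0.001]
ft_force: [0.2, 0.4, -0.1]
grip_width: -0.002
[-0.001  -0.0005 -0.0008 -0.0012  0.0012  0.1011] {'time_s': 3.475, 'joints': array([-2.98600228e-01,  2.59300590e-01,  1.89536177e+00,  3.97191499e-04,
        9.88021938e-01, -1.68968745e+00]), 'joint_velocities': array([ 0.0249936 , -0.02286721,  0.01195845,  0.0015285 ,  0.00465109,
        0.00095593]), 'joint_efforts': array([ -1.37531754, -48.51988077, -30.93074441,  -0.10977701,
        -0.14097928,  -0.09549782]), 'eef_pos': array([ 0.50269791, -0.1530513 ,  0.20111495]), 'orientation': array([-2.41119664e+00, -2.01217559e+00,  4.98210386e-04]), 'ft_force': array([-0.05539144,  0.87337429,  0.27134388]), 'torque': array([ 0.02916232, -0.02325273,  0.03216184]), 'grip_width': 0.0010705636138203824}
```

View pics/d_wrist.png

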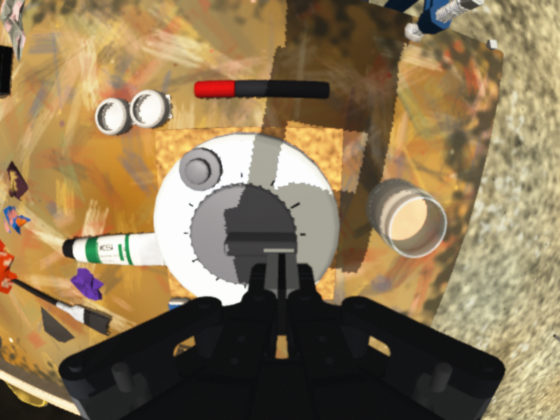

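View pics/d_side.png

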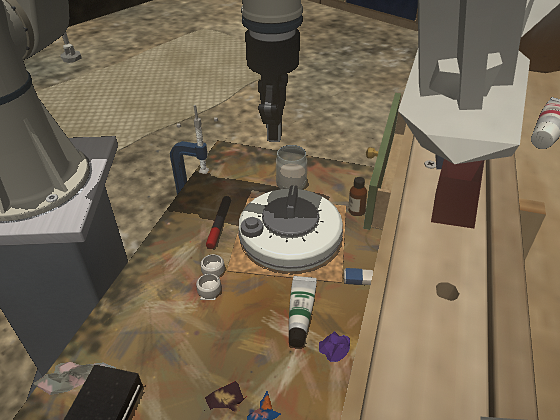

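View pics/d_scene.png

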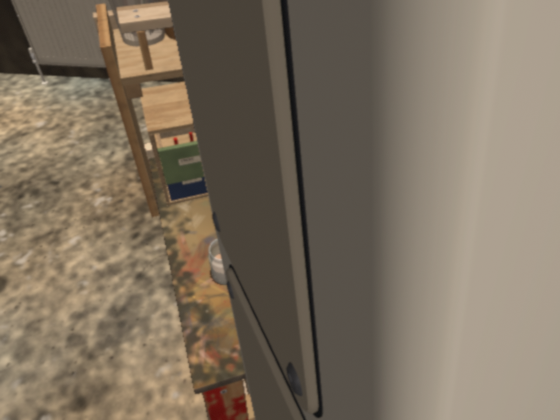

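```bash

python3 - <<'E'
from ov import *
from g import *
st=telemetry.read_state()
overlay("wrist",.5283,-.1975,.3445,"pics/e_wrist.png",box=(140,120,360,300),f=3.6,st=st)
p,q=cmdpose()
for d in (.0,.009,.022,.035): print(d,proj("side",p+q.apply([0,0,d])),proj("wrist",p+q.apply([0,-.011,d])))
im=vision.camera("side")[60:220,180:380]
cv2.imwrite("pics/e_side.png",cv2.resize(im,None,fx=3.6,fy=3.6)[:,:,::-1])
E
```

```text
0.0 [[272.88972043 125.69149542]] [[281.23760487 270.87129582]]
0.009 [[272.97920254 130.59136657]] [[281.24699982 261.68747384]]
0.022 [[273.10608998 137.5394827 ]] [[281.25892453 250.11829033]]
0.035 [[273.23026347 144.33898799]] [[281.26923171 240.19533219]]
```

View pics/e_wrist.png

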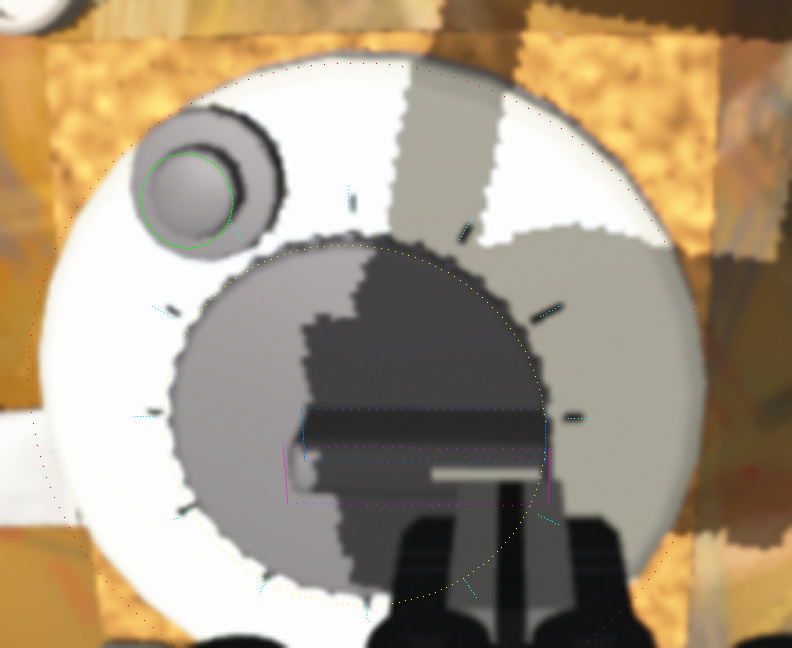

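View pics/e_side.png

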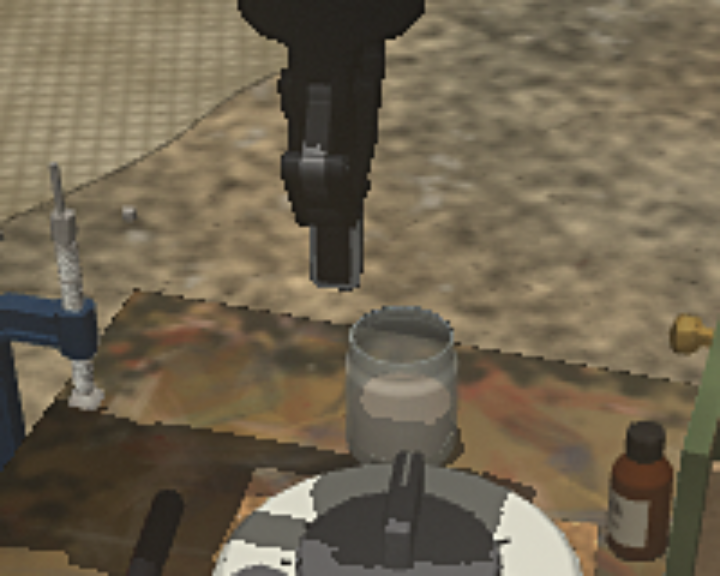

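```bash

python3 -m pendant '0 0 0 0 0 0.05 0; 0 0 0 0 0 0.09 0; 0 0 0 0 0 0.113 0; 0 0 0 0 0 0.113 0'
python3 - <<'E'
from g import *
im=vision.camera("side")[100:260,180:380]
cv2.imwrite("pics/f_side.png",cv2.resize(im,None,fx=3.6,fy=3.6)[:,:,::-1])
im=vision.camera("wrist")
cv2.imwrite("pics/f_wrist.png",im[:,:,::-1])
print(telemetry.read_state())
E
```

```text
time_s: 4.08
eef_pos: [0.502, -0.1518, 0.0875]
orientation: [-2.407, -2.015, 0.002]
ft_force: [0.3, -0.5, 0.1]
grip_width: 0.002
{'time_s': 4.175, 'joints': array([-2.97269256e-01,  4.21963200e-01,  1.97174768e+00,  6.54671005e-05,
        7.46853813e-01, -1.69045190e+00]), 'joint_velocities': array([-0.00650307, -0.01227546, -0.01186415,  0.00017419, -0.00294508,
       -0.00069441]), 'joint_efforts': array([ 7.88812106e-02, -5.30229056e+01, -2.25256330e+01,  3.72678798e-03,
        2.17753969e-02,  6.32799332e-03]), 'eef_pos': array([ 0.50363637, -0.15270362,  0.08939842]), 'orientation': array([2.40911339e+00, 2.01507221e+00, 9.39092821e-04]), 'ft_force': array([ 0.42134743,  0.02811441, -0.14800624]), 'torque': array([ 0.01577928, -0.00840366, -0.02992477]), 'grip_width': -0.002204812418188728}
```

View pics/f_side.png

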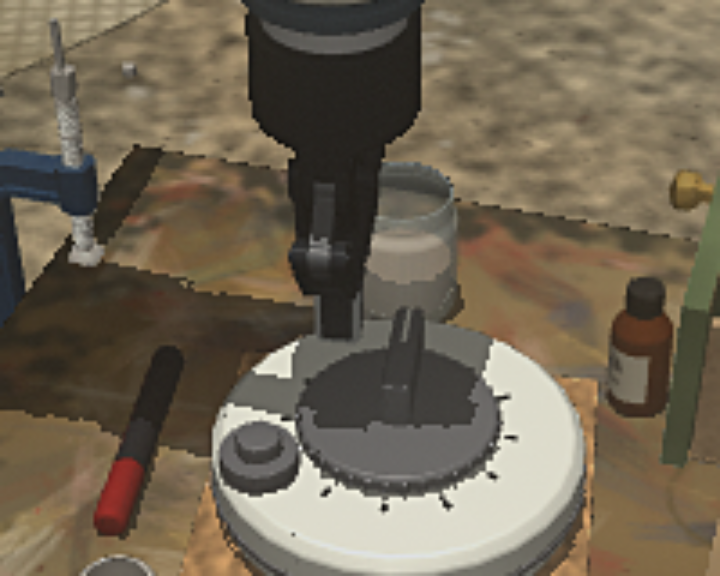

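View pics/f_wrist.png

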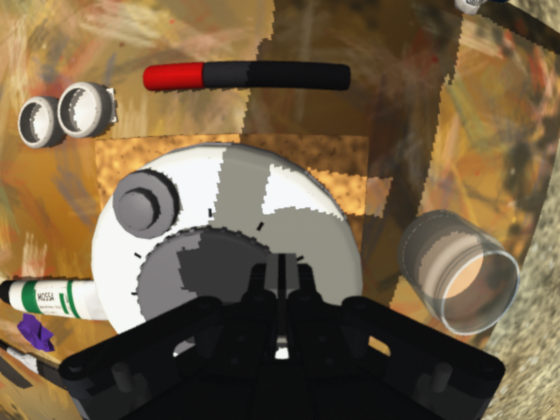

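```bash

python3 - <<'E'
from g import *
print(proj("side",[[.77,-.3,.33],[.70,-.3,.33],[.77,-.5,.33],[.70,-.5,.33]]).round())
b=tgt(WA,.032,.038,.0885)
print("approach"); 
for off,d in ((.025,0),(.020,0),(.018,3),(.018,8),(.018,13)): print(*row(tgt(WA-d,off,.038,.0885),b))
# generic: rotation from pose at off .018
b=tgt(0,.018,.038,.0885)
print("rot")
for d in (5,10,15,20,25): print(d,*row(tgt(-d,.018,.038,.0885),b))
E
```

```text
[[501.  90.]
 [443.  92.]
 [590. 198.]
 [512. 201.]]
approach
0.0 0.0 0.0 -0.0 0.007 0.0
0.0 0.0 0.0 -0.0 0.012 0.0
0.0 0.0 0.0524 0.0009 0.016 0.0
0.0 0.0 0.1396 0.0021 0.0195 0.0
0.0 0.0 0.2269 0.0031 0.023 0.0
rot
5 0.0 0.0 0.0873 0.0014 0.0034 0.0
10 0.0 0.0 0.1745 0.0025 0.0069 0.0
15 0.0 0.0 0.2618 0.0034 0.0104 0.0
20 0.0 0.0 0.3491 0.0039 0.0141 0.0
25 0.0 0.0 0.4363 0.004 0.0177 0.0
```

```bash

python3 - <<'E'
from g import *
o1,a=ray("side",(413,100));_,b=ray("side",(376,410))
n1=np.cross(a,b)
for off in (0,10,-12):
  o2,c=ray("scene",(140,74+off));_,d=ray("scene",(540,6+off))
  n2=np.cross(c,d)
  L=np.cross(n1,n2);L/=np.linalg.norm(L)
  p=np.linalg.lstsq(np.array([n1,n2,L]),np.array([n1@o1,n2@o2,L@o1]),rcond=None)[0]
  print(L,[p+L*(y-p[1])/L[1] for y in (0,-.2,-.4)])
E
```

```text
[-0.30597103 -0.95203034 -0.00446685] [array([0.76198972, 0.        , 0.33119736]), array([ 0.69771214, -0.2       ,  0.33025898]), array([ 0.63343456, -0.4       ,  0.32932059])]
[-0.30558589 -0.95210289 -0.01083298] [array([0.76313541, 0.        , 0.31334164]), array([ 0.69894363, -0.2       ,  0.31106605]), array([ 0.63475185, -0.4       ,  0.30879046])]
[-0.30639968 -0.95189862  0.00287411] [array([0.76066834, 0.        , 0.35179108]), array([ 0.69629181, -0.2       ,  0.35239495]), array([ 0.63191527, -0.4       ,  0.35299881])]
```

```bash

python3 -m pendant '0 0 0 0 0.007 0 0; 0 0 0 0 0.012 0 0; 0 0 0.0524 0.0009 0.016 0 0; 0 0 0.1396 0.0021 0.0195 0 0; 0 0 0.2269 0.0031 0.023 0 0'
python3 - <<'E'
from g import *
im=vision.camera("side")[100:260,180:380]
cv2.imwrite("pics/g_side.png",cv2.resize(im,None,fx=3.6,fy=3.6)[:,:,::-1])
print(telemetry.read_state())
E
```

```text
time_s: 4.8
eef_pos: [0.5263, -0.1545, 0.0887]
orientation: [-2.626, -1.724, 0.001]
ft_force: [-2.2, -0.6, 0.7]
grip_width: 0.001
{'time_s': 4.85, 'joints': array([-2.87952676e-01,  4.50614963e-01,  1.92217108e+00, -4.96375171e-05,
        7.68518465e-01, -1.44598395e+00]), 'joint_velocities': array([-0.00091864, -0.0028352 ,  0.00617161,  0.00149435, -0.01490794,
       -0.14443493]), 'joint_efforts': array([-1.71173424e-01, -5.80673289e+01, -2.36241853e+01, -2.57774815e-02,
       -7.78094446e-02, -8.05429704e-01]), 'eef_pos': array([ 0.52695369, -0.15452265,  0.08874456]), 'orientation': array([2.62928515e+00, 1.71899489e+00, 2.51569138e-04]), 'ft_force': array([-0.34308635,  0.12417995, -0.60144618]), 'torque': array([ 0.08390304,  0.13283258, -0.01737027]), 'grip_width': 0.003931858742512758}
```

View pics/g_side.png

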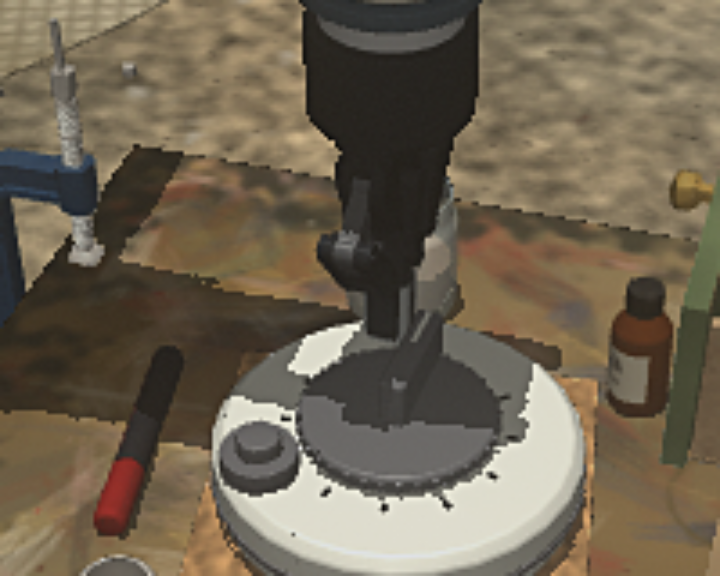

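```bash

python3 -m pendant '0 0 0.07 0.0011 0.0028 0 0; 0 0 0.14 0.0021 0.0055 0 0; 0 0 0.21 0.0028 0.0083 0 0; 0 0 0.2618 0.0034 0.0104 0 0; 0 0 0.2618 0.0034 0.0104 0 0'
python3 - <<'E'
from g import *
im=vision.camera("side")[100:260,180:380]
cv2.imwrite("pics/h_side.png",cv2.resize(im,None,fx=3.6,fy=3.6)[:,:,::-1])
im=vision.camera("wrist")
cv2.imwrite("pics/h_wrist.png",im[:,:,::-1])
E
```

```text
time_s: 5.48
eef_pos: [0.5378, -0.1556, 0.0887]
orientation: [2.825, 1.373, 0.001]
ft_force: [-0.9, 0.4, 0.6]
grip_width: 0.001
```

View pics/h_side.png

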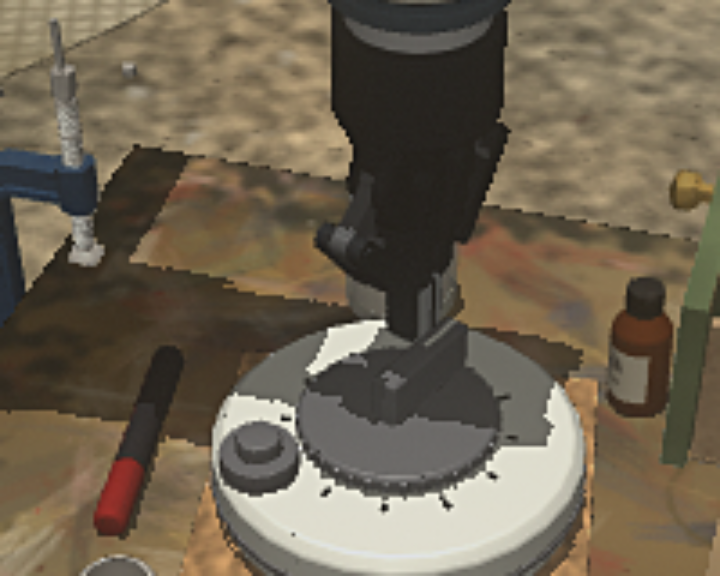

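View pics/h_wrist.png

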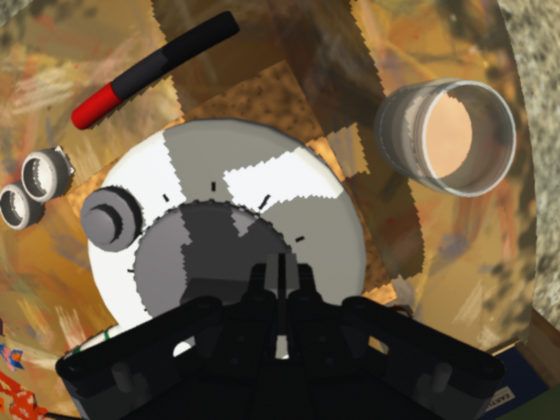

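```bash

python3 -m pendant '0 0 0.105 0.0017 0.0041 0 0; 0 0 0.209 0.0029 0.0083 0 0; 0 0 0.314 0.0037 0.0126 0 0; 0 0 0.419 0.004 0.017 0 0; 0 0 0.5236 0.0039 0.0214 0 0'
python3 - <<'E'
from g import *
im=vision.camera("side")[100:260,180:380]
cv2.imwrite("pics/i_side.png",cv2.resize(im,None,fx=3.6,fy=3.6)[:,:,::-1])
p,q=cmdpose(); print(np.round(p,4),np.round(np.degrees(np.arctan2(*q.as_matrix()[[1,0],0])),1),row(tgt(WA-58,.018,.038,.0885)))
print(telemetry.read_state()["ft_force"])
E
```

```text
time_s: 6.2
eef_pos: [0.5566, -0.1657, 0.0884]
orientation: [3.086, 0.59, 0.0]
ft_force: [-0.3, 0.1, -0.3]
grip_width: -0.002
[ 0.5571 -0.166   0.0885] 21.4 [ 0.0005 -0.0006 -0.0066 -0.0004  0.0006 -0.    ]
[ 1.23815332 -0.224547    0.34191439]
```

View pics/i_side.png

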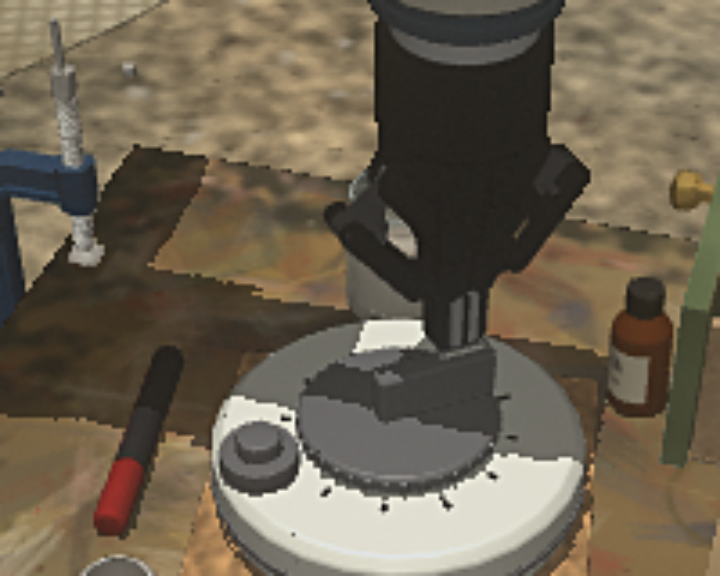

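```bash

python3 -m pendant '0 0 0.105 0.0017 0.0041 0 0; 0 0 0.209 0.0029 0.0083 0 0; 0 0 0.314 0.0037 0.0126 0 0; 0 0 0.419 0.004 0.017 0 0; 0 0 0.5236 0.0039 0.0214 0 0'
python3 - <<'E'
from g import *
im=vision.camera("side")[100:260,180:380]
cv2.imwrite("pics/j_side.png",cv2.resize(im,None,fx=3.6,fy=3.6)[:,:,::-1])
im=vision.camera("wrist")
cv2.imwrite("pics/j_wrist.png",im[:,:,::-1])
p,q=cmdpose(); print(np.round(p,4),np.round(np.degrees(np.arctan2(*q.as_matrix()[[1,0],0])),1),row(tgt(WA-88,.018,.038,.0885)))
print(telemetry.read_state()["ft_force"])
E
```

```text
time_s: 6.88
eef_pos: [0.568, -0.1841, 0.0883]
orientation: [-3.133, 0.226, -0.0]
ft_force: [1.2, 0.0, 0.3]
grip_width: 0.001
[ 0.5681 -0.1843  0.0884] -8.2 [ 0.0001 -0.0003  0.0012  0.0005  0.0008 -0.0001]
[-0.30924971 -0.79317815 -1.21891525]
```

View pics/j_side.png

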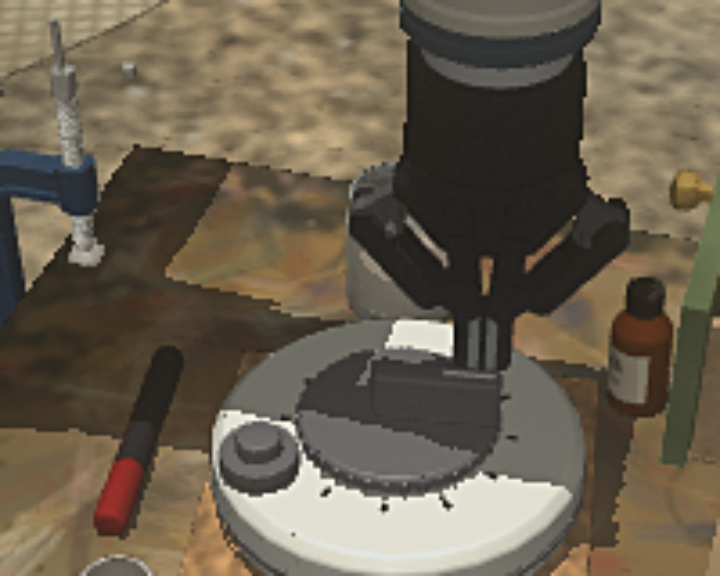

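View pics/j_wrist.png

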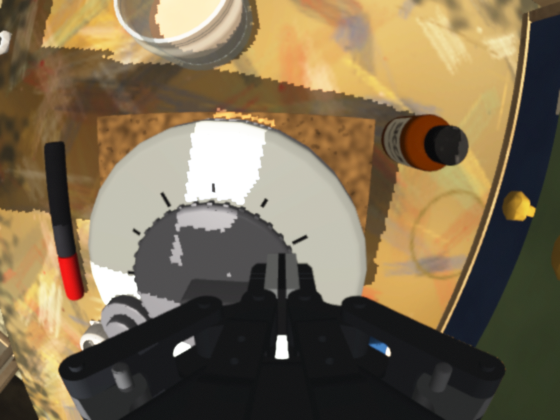

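```bash

python3 -m pendant '0 0 0.0873 0.0014 0.0034 0 0; 0 0 0.1745 0.0025 0.0069 0 0; 0 0 0.2618 0.0034 0.0104 0 0; 0 0 0.3491 0.0039 0.0141 0 0; 0 0 0.384 0.004 0.0155 0 0'
python3 - <<'E'
from g import *
im=vision.camera("side")[100:260,180:380]
cv2.imwrite("pics/k_side.png",cv2.resize(im,None,fx=3.6,fy=3.6)[:,:,::-1])
im=vision.camera("wrist")
cv2.imwrite("pics/k_wrist.png",im[:,:,::-1])
p,q=cmdpose(); print(np.round(p,4),np.round(np.degrees(np.arctan2(*q.as_matrix()[[1,0],0])),1),row(tgt(WA-110,.018,.038,.0885)))
print(telemetry.read_state()["ft_force"])
E
```

```text
time_s: 7.6
eef_pos: [0.5696, -0.1999, 0.0883]
orientation: [-3.034, 0.816, 0.0]
ft_force: [0.5, 0.6, -0.9]
grip_width: -0.001
[ 0.5696 -0.1999  0.0883] -30.1 [ 0.      0.0001  0.0025  0.0011  0.0007 -0.0002]
[-0.28264042 -0.43570679 -0.04323246]
```

View pics/k_side.png

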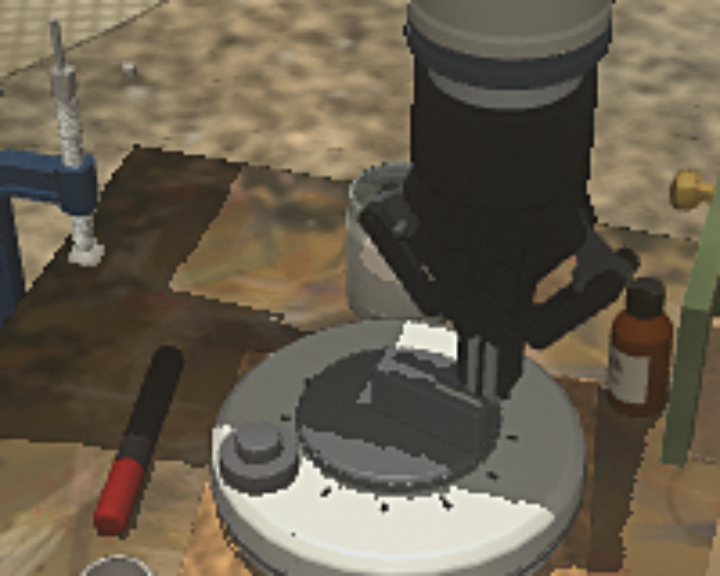

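View pics/k_wrist.png

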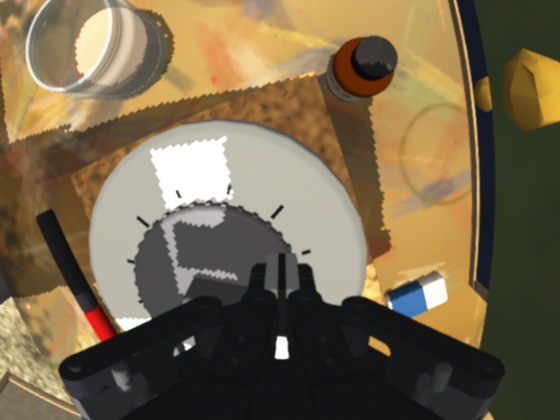

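```bash

python3 -m pendant '0 0 0 0 -0.006 0 0; 0 0 0 0 -0.014 0 0; 0 0 0 0 -0.016 -0.04 0; 0 0 0 0 -0.016 -0.09 0; 0 0 0 0 -0.016 -0.09 0'
python3 - <<'E'
from ov import *
st=telemetry.read_state()
overlay("wrist",.5283,-.1975,.3445,"pics/l_wrist.png",dial=2.094,box=(140,120,360,300),f=3.6,st=st)
overlay("side",.5283,-.1975,.3445,"pics/l_side.png",dial=2.094,box=(180,130,380,290))
print(st["eef_pos"])
E
```

```text
time_s: 8.32
eef_pos: [0.5805, -0.1863, 0.1824]
orientation: [3.033, -0.818, 0.012]
ft_force: [1.3, -0.3, -0.1]
grip_width: -0.0
[ 0.58054779 -0.18625834  0.18243035]
```

View pics/l_side.png

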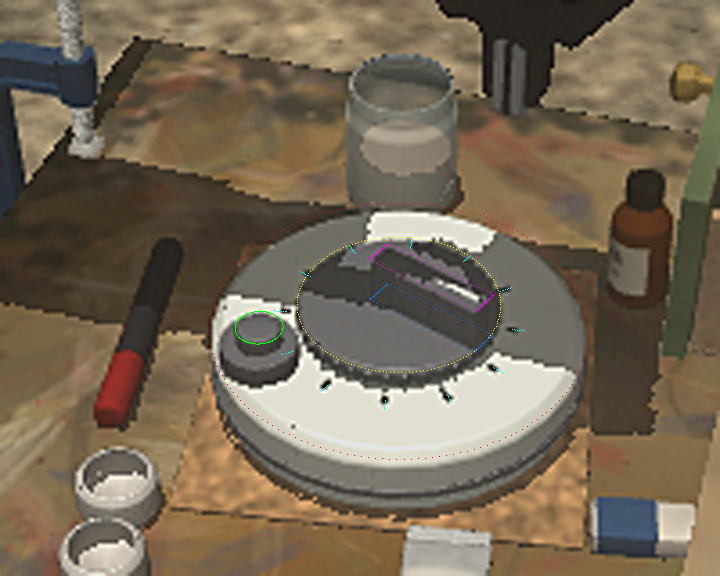

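View pics/l_wrist.png

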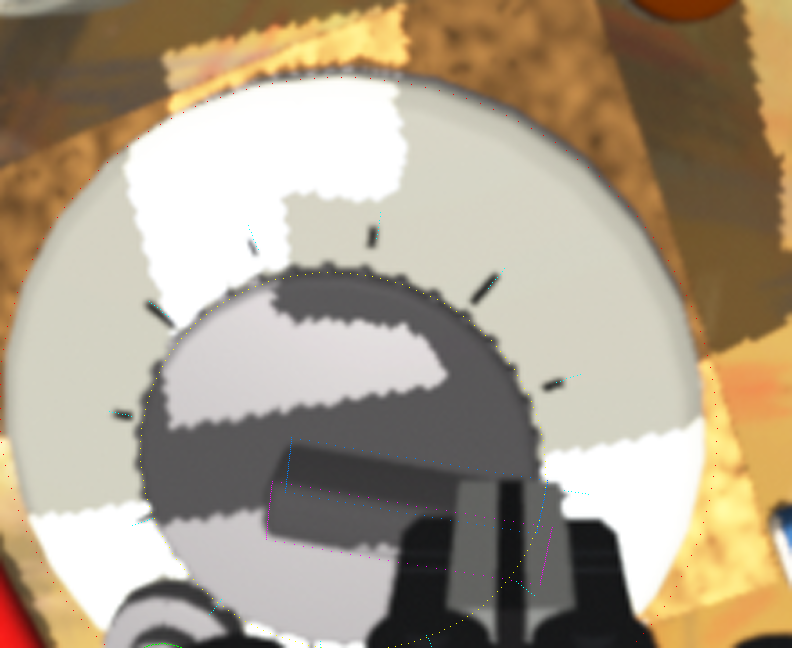

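The overlay puts the wing at exactly 120 degrees, and the timer hasn't moved. Next is the key.

```bash

python3 - <<'E'
from g import *
p,q=cmdpose()
x,y=.5283-.07*np.cos(.3445),-.1975-.07*np.sin(.3445)
yaw=np.radians(-20); Q=R.from_matrix(np.c_[[np.cos(yaw),np.sin(yaw),0],[np.sin(yaw),-np.cos(yaw),0],[0,0,-1]])
print(x,y,row((np.array([x,y,.13]),Q)))
E
```

```text
0.4624128896687436 -0.2211408268086557 [-0.0002 -0.001  -0.1779 -0.0822  0.0889  0.0485]
```

```bash

python3 -m pendant '0 0 -0.05 -0.025 0.028 0 0; 0 0 -0.1 -0.055 0.06 0 0; 0 0 -0.1779 -0.082 0.089 0.0 0; 0 0 -0.1779 -0.082 0.089 0.046 0; 0 0 -0.1779 -0.082 0.089 0.046 0'
python3 - <<'E'
from ov import *
st=telemetry.read_state()
overlay("wrist",.5283,-.1975,.3445,"pics/m_wrist.png",dial=2.094,box=(140,120,360,300),f=3.6,st=st)
overlay("side",.5283,-.1975,.3445,"pics/m_side.png",dial=2.094,box=(180,130,380,290))
print(st["eef_pos"],proj("side",st["eef_pos"]-[0,0,.022]))
p=st["eef_pos"];print(p[:2]-[.4624,-.2211])
E
```

```text
time_s: 9.05
eef_pos: [0.4592, -0.2204, 0.1291]
orientation: [-3.091, 0.547, 0.011]
ft_force: [-0.3, 0.6, -0.4]
grip_width: -0.005
[ 0.45921527 -0.22035384  0.12912508] [[248.37618025 200.4178519 ]]
[-0.00318473  0.00074616]
```

View pics/m_side.png

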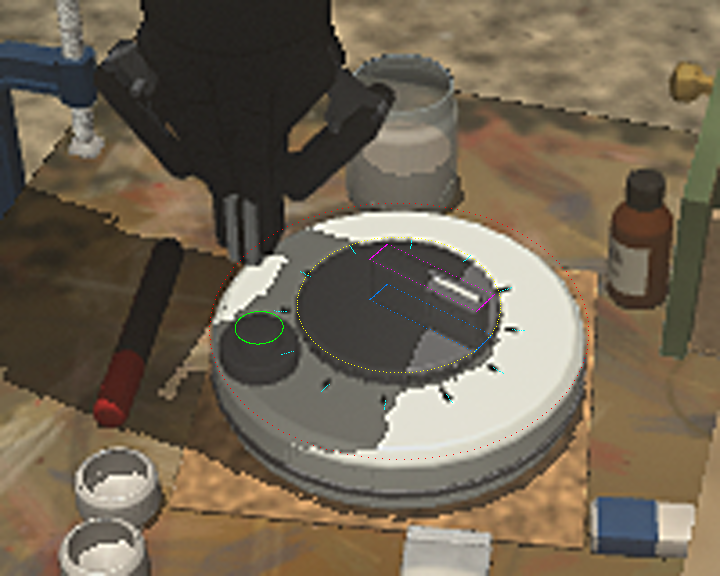

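View pics/m_wrist.png

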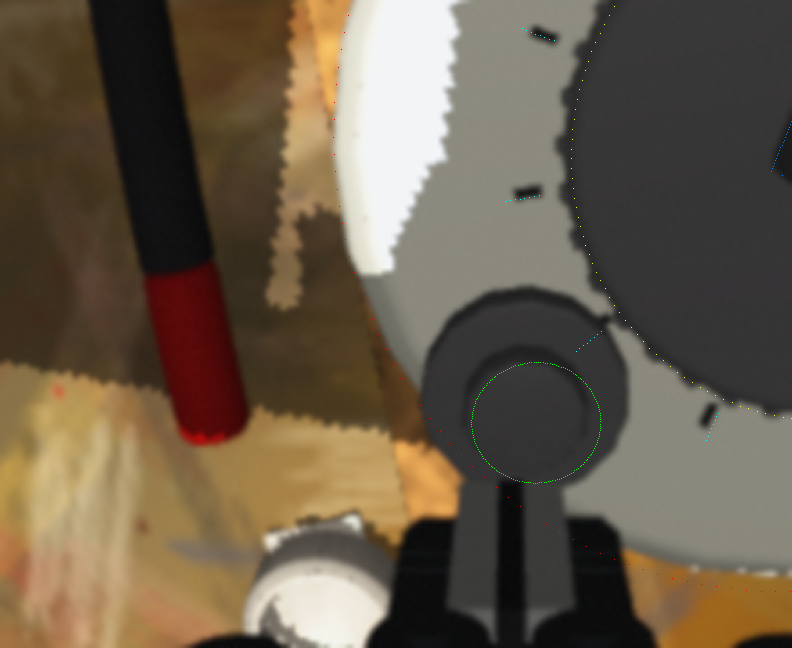

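```bash

python3 -m pendant '0 0 0 0.0025 0 0.015 0; 0 0 0 0.0025 0 0.03 0; 0 0 0 0.0025 0 0.038 0; 0 0 0 0.0025 0 0.041 0; 0 0 0 0.0025 0 0.043 0'
python3 -m pendant '0 0 0 0 0 0.001 0; 0 0 0 0 0 0.002 0; 0 0 0 0 0 0.002 0'
python3 -m pendant '0 0 0 0 0 0.001 0; 0 0 0 0 0 0.002 0; 0 0 0 0 0 0.002 0'
python3 - <<'E'
from g import *
im=vision.camera("side")[130:290,180:380]
cv2.imwrite("pics/n_side.png",cv2.resize(im,None,fx=3.6,fy=3.6)[:,:,::-1])
E
```

```text
time_s: 9.78
eef_pos: [0.4645, -0.2226, 0.0892]
orientation: [3.094, -0.547, -0.0]
ft_force: [-0.1, -0.9, -0.5]
grip_width: -0.002
time_s: 10.15
eef_pos: [0.4645, -0.2226, 0.0874]
orientation: [3.094, -0.547, 0.0]
ft_force: [-0.8, 0.1, 0.2]
grip_width: 0.003
time_s: 10.52
eef_pos: [0.4646, -0.2226, 0.0853]
orientation: [3.094, -0.547, 0.0]
ft_force: [-0.2, -0.1, 1.4]
grip_width: -0.0
```

View pics/n_side.png

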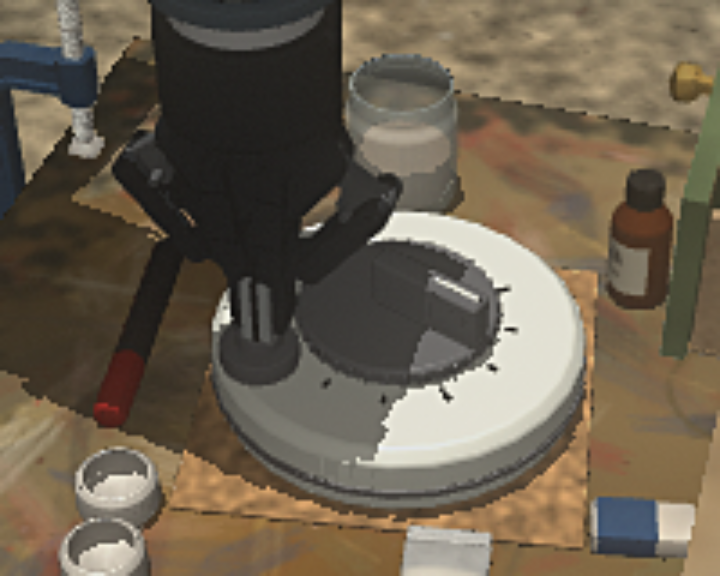

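```bash

python3 -m pendant '0 0 0 0 0 0.0015 0; 0 0 0 0 0 0.003 0; 0 0 0 0 0 0.003 0'
python3 -m pendant '0 0 0 0 0 0.001 0; 0 0 0 0 0 0.002 0; 0 0 0 0 0 0.002 0'
```

```text
time_s: 10.95
eef_pos: [0.4646, -0.2226, 0.0823]
orientation: [3.094, -0.547, 0.0]
ft_force: [0.1, 0.6, 3.5]
grip_width: -0.001
time_s: 11.32
eef_pos: [0.4646, -0.2226, 0.0809]
orientation: [3.094, -0.547, 0.0]
ft_force: [-3.4, 1.3, 12.1]
grip_width: -0.005
```

```bash

python3 -m pendant '0 0 0 0 0 0 0; 0 0 0 0 0 -0.006 0; 0 0 0 0 0 -0.04 0; 0 0 0 0 0 -0.09 0; 0 0 0 0 0 -0.12 0'
python3 -m pendant '0 0 0 -0.04 0 0 0; 0 0 0 -0.08 0 -0.02 0; 0 0 0 -0.08 0 -0.02 0'
python3 - <<'E'
from ov import *
from g import *
overlay("side",.5283,-.1975,.3445,"pics/o_side.png",dial=2.094,box=(180,130,380,290))
for q in ["timer","bottle","rubber","jar","paint","cups","pen"]:
    r=finder.search_frame("side",q)[:1]; print(q,[x["centre"] for x in r])
im=vision.camera("wrist");cv2.imwrite("pics/o_wrist.png",im[:,:,::-1])
print(telemetry.read_state()["ft_force"])
E
```

```text
time_s: 11.95
eef_pos: [0.4648, -0.2227, 0.2023]
orientation: [3.093, -0.547, 0.002]
ft_force: [-0.1, 0.3, -0.8]
grip_width: 0.002
time_s: 12.32
eef_pos: [0.3874, -0.1943, 0.221]
orientation: [3.094, -0.547, -0.0]
ft_force: [-0.3, 0.2, -0.6]
grip_width: 0.002
timer [[290.4, 227.8]]
bottle [[360.0, 197.8]]
rubber [[358.0, 275.2]]
jar [[292.3, 163.4]]
paint [[300.1, 309.3]]
cups [[211.4, 278.0]]
pen [[219.6, 229.4]]
[-1.24686287 -0.1050941  -0.36260011]
```

View pics/o_side.png

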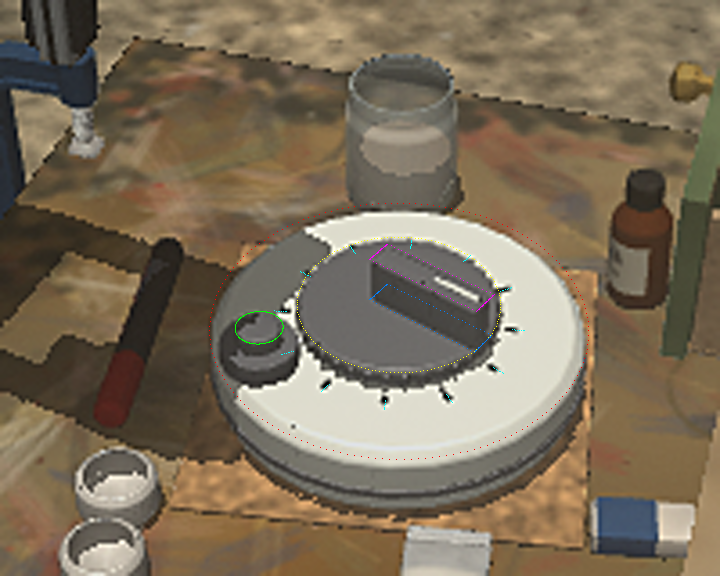

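View pics/o_wrist.png

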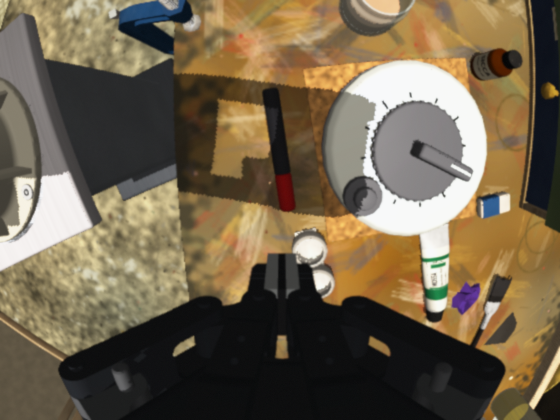

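```bash
python3 -c "
from rig import job; print(job.finish_job())"
```

```text
the job is handed in; nothing more can be done
None
```

I set the timer to twenty minutes and handed the job in at about 13 s. With the gripper shut, I pushed the dial's wing clockwise four clicks using the side of the fingertips. After backing off, I pressed the start key once and then lifted clear.

What my last checks showed:
- **Dial:** in the final side view the wing lies on the overlay for 120° (four clicks), and it was also there before the key was pressed.
- **Start key:** the force rose to about 3.5 N over the travel and then jumped to 12 N at the bottom stop, after about 5 mm. In the final side view it stands up again. I saw no direct reading of the key's travel, so "fully down" rests on the force and the depth.
- **Timer:** its outline still matches the one fitted at the start.
- **Bystanders:** the side-camera detections are within a few pixels of where they began. The largest shift was the pen, about 5 px, while the arm's shadow lay across it. In the picture the pen lies where it was.
- **Contact:** the tool was clear of everything at the end, and the wrist force was at noise level.

No check failed or disagreed.

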